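# Clamp a pencil carton for labelling with the inner knob

## Robot

A 6-joint arm with a two-finger parallel gripper is mounted at the origin on the work surface. World frame = base frame: x ahead of the robot, y to its left, z up, the work surface at z = 0. Lengths are in mm, angles in rad, forces in N, time in s.
With the tool pointing down it reaches from about 350 to 875 mm from the base axis. Payload 4.2 kg.
Tool frame: the origin (TCP) lies midway between the tips of the shut fingers; the grasp point (between the pads) lies 19 mm behind it; z points along the fingers, y is the direction in which the jaws open and shut (so a half turn about z gives the same grasp; the last joint's range is limited). The gripper opens to 85 mm and grips with 20 to 120 N. Pads are 22 mm wide; open, the fingers measure 114 mm over their backs; the gripper's body (76 mm by 85 mm) begins 54 mm behind the grasp point. The pads swing forward as they close: fully open they stand 13 mm farther back than shut.
Start: joints at [1.599, 0.385, 0.008, 0, -1.194, -0.259], TCP at [142.941, 608.414, 231.312] pointing down, gripper open.
Joint ranges: [-3.14, 3.14], [-1.21, 2.06], [-1.07, 1.41], [-3.16, 2.05], [-2.99, -0.16], [-3.1, 3.1]. Speed limits (rad/s): [2.79, 2.79, 3.14, 3.14, 3.14, 3.14].

## Interface

Orientations are given as a unit quaternion [x, y, z, w].
In Python, from bench import arm gives the robot as it stands.
- The arm moves only by the tool send_rows, never from a script. Its arguments are lists of equal length, an entry for each row: "translation": the shift along the tool's x, y, z in mm, a list of three; "dr": the turn, a rotation vector about the tool's x, y, z in degrees, a list of three; "grip": the finger opening in mm, from 0 to 85.4. In form: {"translation": [[dx, dy, dz], ...], "dr": [[ax, ay, az], ...], "grip": [grip, ...]}. A call has exactly 5 rows; each row shifts and turns the commanded pose from where the row before left it, along the tool's axes as they then stand; what a row does not reach is not made up. A row lasts 1/8 s, in which the tool goes at most 62.5 mm and 10.7 degrees, less where a joint would pass 70% of its speed; a pose out of reach is approached as far as the arm can. A call with a gripper value outside its range is refused whole. The fingers move at their own pace and stop on an object; the grip force is fixed at half the most. Time passes only in rows, so rows that do not move let the fingers close, or fill a call up. It gives the time, the measured TCP pose, the force and the opening at its end, in the units of the state.
- arm.read_state(): the state, without advancing time (a new reading comes with each control period).
- arm.get_image(name): name is "scene" or "top" or "wrist"; returns the picture (384x512x3 uint8, red, green, blue); there is no depth.
- arm.camera_info(name): a dict with "fx", "fy", "cx", "cy" (pixels), "cam_to_world" (4x4, takes a point from camera to world coordinates). Camera axes: x right, y down, z forward; pixel columns grow to the right and rows downward; lengths in mm; the calibration is good to about 2 mm. A picture is of the moment at which its call begins: read the wrist's pose just before it. camera_info takes no time and is no camera call; for the wrist camera it gives the pose at the moment of the call.
- arm.job_done(): hands the job in, once; it reports no verdict.
Trained networks look in the newest picture that a camera, given by its name, has taken for a name from the list of things; names that differ only in an ending like _2 or _b are one class to them, and where a whole thing is asked for, a point or a joint stands for the part that bears it (a point fixed in the world has none). Each returns a list of dicts, best first, with "confidence" (0 to 1); they miss things now and then, are a little off and sometimes report something else, mostly with a low value. They report only what shows in the picture. A call takes as long as a camera call. They do not tell look-alikes from the thing itself.
- arm.search_frame(thing, camera): "xyz" ([x, y, z] in mm, in world coordinates, good to about 4 mm: the middle of the surface that is visible of it).
- arm.place_of(thing, camera): "xyz" ([x, y, z] in mm, in world coordinates, good to about 4 mm: a listed point, or the origin of a listed thing).
The state is a dict: "clock": time; "joints": joint angles; "joint_vel": joint speeds; "joint_efforts": joint torques, N m; "position": TCP position; "ee_rot": TCP orientation; "contact_force": force on the tool from outside, world axes, zero at the start; "wrist_torque": the same for the moment, N m; "gripper_width": finger opening in mm.
Only numpy, scipy, OpenCV 4.12 (cv2) and the standard library are available. Lean on these libraries where they do the work, as an engineer would, in place of code of your own. Each camera call takes 0.05 s, during which the arm holds its last target.

## Task

Stand the blue pencil carton upright on the bed of the labelling clamp, between the steel fence and the orange pad and centred along them, and let go of it. Then turn only the inner black knob clockwise until the sprung pad holds the carton against the fence with about 10 newtons - firm, never crushing - and let go. Leave the yellow setting ring around the knob as it is set, and leave the red carton where it stands.

Things in the scene. Friction and masses are not known exactly. Their poses are not given: they have to be found in the camera images.
- blue_mid (a point): Centre of the blue pencil carton with a white band, a rigid loose box of about 0.22 kg: 90 mm long (its x), 48 mm wide (its y), 75 mm tall (its z); this point is 37.5 mm above its underside. It starts upright on the table. Grip it across its 48 mm width in the upper half, fingertips 30 mm or more above its underside, to clear the low fence and pad.
- blue_carton: The same blue carton; the origin is the centre of its underside, axes as for blue_mid.
- red_mid (a point): Centre of the red carton with a white band: same shape and size as the blue one; to be left alone. The two cartons may change places.
- clamp: The labelling clamp, a fixture 120 mm along its x and 250 mm along its y; origin under its middle. Its y is the clamping direction, from the orange pad (60 mm long) to the steel fence (90 mm long); both reach 34.5 mm above the table. The fence is screwed down anywhere in 6 mm along y, not measured. The pad sits on an 8 N per mm spring. The grey housing under the knob is 40 mm high.
- bed_mid (a point): Point on the flat bed, 12 mm above the table; axes as clamp. The carton stands centred here, long side along x. At the start the pad's face is 27 to 30 mm from here on the -y side, the fence's face 27 to 34 mm on the +y side: a centred carton has 3 mm or more free on each side. Clamping slides it along y to the fence.
- knob_top (a point): Centre of the top of the inner black knob, 81 mm above the table, on its vertical axis, 122 mm from bed_mid on the -y side. Its grip is an upright bar 42 mm long (its x), 12 mm thick (its y), 26 mm tall, topping out at this point, on a 3 mm high disc 43 mm across. A white line on top marks the +x half. The fingers sweep over the yellow ring as it turns.
- knob: The inner knob; origin on its axis, 29 mm below knob_top, same axes. Clockwise from above clamps, moving the sprung pad 12 mm per rad: 2.3 rad in all, up to 0.2 used at the start, 0.6 to 1.5 more needed. Constant friction of 0.25 N m holds it where it is left; clamping adds 0.012 N m per newton: 10 N feels as 0.12 N m above turning free.
- ring_mark (a point): Black mark on the top of the yellow outer setting ring, 30 mm from the knob's axis. The ring is 72 mm in diameter and 12 mm high, around and below the knob; its top is 29 mm below the knob's top. It turns very easily (0.02 N m): keep the fingertips 3 mm or more above it.
There are look-alikes about, which are no part of the job. Of the things that look like the blue_carton, the smallest one is meant.

How it is judged (in metres and radians):
On the way, in this order (a step that is already met when the one before it is completed fails the run):
1. the blue carton stands upright on the bed between fence and pad, released, not yet clamped (x of blue_mid in the frame of bed_mid between -0.018 and 0.018 m and y of blue_mid in the frame of bed_mid between -0.02 and 0.02 m and z of blue_mid in the frame of bed_mid between 0.034 and 0.041 m and angle between blue_mid's own z axis and vertical below 0.06 rad and angle between the y axis of blue_mid and the y axis of bed_mid, either way round below 0.09 rad and contact force between the fingers and blue_carton below 0.05 N and contact force between blue_carton and pad_c0 below 2 N), for 0.2 s.
2. the knob has brought the pad to bear on the carton with more than 5 N (x of blue_mid in the frame of bed_mid between -0.018 and 0.018 m and y of blue_mid in the frame of bed_mid between -0.02 and 0.02 m and z of blue_mid in the frame of bed_mid between 0.034 and 0.041 m and angle between blue_mid's own z axis and vertical below 0.06 rad and angle between the y axis of blue_mid and the y axis of bed_mid, either way round below 0.09 rad and contact force between the fingers and blue_carton below 0.05 N and contact force between blue_carton and pad_c0 above 5 N), for 0.2 s.
At the end, for the whole second after the job is handed in: The blue carton stands upright (within 3 degrees) on the bed, squared to the clamp within 5 degrees, its centre within 18 mm of bed_mid along the fence and 20 mm across, at rest and not touched by the fingers; the pad presses on it with 5 to 18 N; the ring's mark is within 4 mm of where it was (all of step 2 and contact force between blue_carton and pad_c0 below 18 N and linear speed of blue_carton below 0.01 m/s and distance of ring_mark from where it was at the start of the episode below 0.004 m).
It fails at once if the pad presses on the carton with more than 23 N (crushed) (contact force between blue_carton and pad_c0 above 23 N).
It fails at once if the yellow ring is turned: its mark moves by more than 4 mm (distance of ring_mark from where it was at the start of the episode above 0.004 m).
It fails at once if the red carton is moved by more than 15 mm (distance of red_mid from where it was at the start of the episode above 0.015 m).
It also fails if it takes over 64 s, if anything falls off the work surface, if the arm or the gripper's body presses on something with over 40 N, if the wrist force passes 120 N, or if a joint passes its speed limit or range.

## Working session

There is one attempt and no reset: what is moved stays moved. The work goes in short steps, Python scripts to look and compute and a tool call to move; the robot and the scene stay as the last step left them, time stands still between calls to the robot, and variables do not carry over. Pictures are saved under pics/ and viewed, and the job is handed in when it is done.

Besides the shell and the picture viewer there is one more tool, called by a JSON object that holds its "name" and its "arguments". send_rows: Moves the arm, as the interface text tells. Its arguments: {"type":"object","properties":{"translation":{"type":"array"},"dr":{"type":"array"},"grip":{"type":"array"}},"required":["translation","dr","grip"]}

```bash
mkdir -p pics; ls; python3 - <<'E'
from bench import arm
import cv2
print(arm.read_state())
for n in ["scene","top","wrist"]:
    im=arm.get_image(n); cv2.imwrite(f"pics/{n}0.png",im[:,:,::-1])
for t in ["blue_mid","red_mid","bed_mid","knob_top","ring_mark","clamp"]:
    for c in ["scene","top"]:
        print(t,c,[(round(d["confidence"],2),[round(float(v),1) for v in d["xyz"]]) for d in arm.place_of(t,c)])
E
```

```text
pics
{'clock': 0.0, 'joints': array([ 1.59859610e+00,  3.85561864e-01,  6.63460599e-03, -5.30393833e-04,
       -1.19397266e+00, -2.58609171e-01]), 'joint_vel': array([-0.001007  , -0.00047749,  0.00102516,  0.00075955,  0.00141624,
       -0.00140959]), 'joint_efforts': array([ 1.03839304e-04, -3.92295456e+01,  1.88403153e+01,  4.18622822e+00,
       -4.56881564e-03, -4.75783082e-06]), 'position': array([142.81179259, 607.87275875, 230.21714171]), 'ee_rot': array([ 9.93336414e-01, -1.15245831e-01, -9.38566117e-05,  1.07620784e-03]), 'contact_force': array([-0.27963199, -1.58225272,  0.46848017]), 'wrist_torque': array([-0.0033102 ,  0.01673598, -0.06321247]), 'gripper_width': 85.60774147059071}
blue_mid scene [(0.93, [323.8, -162.5, 50.9]), (0.85, [473.4, -161.6, 39.9]), (0.83, [623.9, -130.7, 44.1])]
blue_mid top [(0.83, [476.0, -163.4, 32.9]), (0.76, [319.0, -167.8, 44.9]), (0.66, [628.2, -133.5, 51.0])]
red_mid scene [(0.67, [579.5, -285.3, 35.2])]
red_mid top [(0.68, [582.5, -282.9, 41.5])]
bed_mid scene [(0.62, [538.6, 190.2, 13.4])]
bed_mid top [(0.89, [534.1, 193.4, 9.4]), (0.53, [526.4, 74.0, 81.2])]
knob_top scene [(0.69, [527.6, 74.9, 79.1])]
knob_top top [(0.54, [581.3, -281.2, 38.9])]
ring_mark scene [(0.68, [551.7, 91.5, 59.0]), (0.39, [469.1, -161.3, -4.0])]
ring_mark top [(0.62, [555.2, 92.7, 48.3])]
clamp scene [(0.71, [527.6, 134.7, -0.5])]
clamp top [(0.73, [532.0, 136.8, 2.0])]
```

View pics/scene0.png

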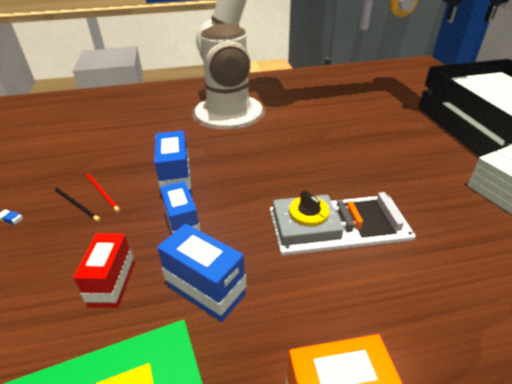

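View pics/top0.png

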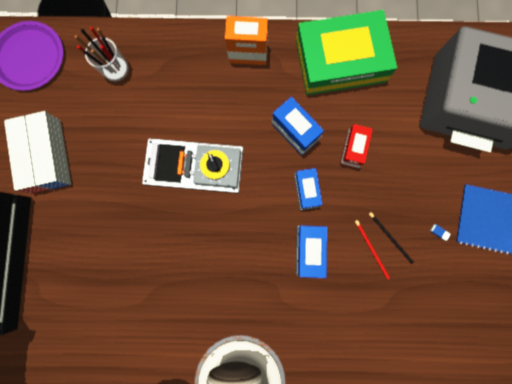

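```bash
python3 - <<'E'
from bench import arm
import numpy as np
np.set_printoptions(suppress=True,precision=3)
for n in ["scene","top","wrist"]: print(n,arm.camera_info(n))
E
```

```text
scene {'fx': 363.3531533907436, 'fy': 363.3531533907436, 'cx': 255.08089393494362, 'cy': 190.67216211882845, 'cam_to_world': array([[   0.205,    0.611,   -0.765,  998.037],
       [   0.978,   -0.143,    0.148, -117.59 ],
       [  -0.019,   -0.779,   -0.627,  496.491],
       [   0.   ,    0.   ,    0.   ,    1.   ]])}
top {'fx': 377.86989557903377, 'fy': 377.86989557903377, 'cx': 261.5184653146229, 'cy': 181.27102316019398, 'cam_to_world': array([[  0.015,  -0.99 ,   0.143, 352.465],
       [ -1.   ,  -0.014,   0.01 , -53.262],
       [ -0.007,  -0.143,  -0.99 , 978.313],
       [  0.   ,   0.   ,   0.   ,   1.   ]])}
wrist {'fx': 304.6352898758013, 'fy': 304.6352898758013, 'cx': 252.95750032485023, 'cy': 193.81791957389058, 'cam_to_world': array([[ -0.228,  -0.937,  -0.264, 210.447],
       [ -0.974,   0.219,   0.062, 592.622],
       [ -0.   ,   0.271,  -0.963, 373.325],
       [  0.   ,   0.   ,   0.   ,   1.   ]])}
```

```bash
cat > h.py <<'E'
import numpy as np, cv2
np.set_printoptions(suppress=True,precision=2)
def topl(ci,px,z):
    px=np.atleast_2d(px).astype(float)
    d=np.c_[(px[:,0]-ci["cx"])/ci["fx"],(px[:,1]-ci["cy"])/ci["fy"],np.ones(len(px))]
    T=np.array(ci["cam_to_world"]); d=d@T[:3,:3].T; o=T[:3,3]
    return o+d*((z-o[2])/d[:,2])[:,None]
def proj(ci,P):
    T=np.linalg.inv(np.array(ci["cam_to_world"])); P=np.atleast_2d(P)@T[:3,:3].T+T[:3,3]
    return np.c_[P[:,0]/P[:,2]*ci["fx"]+ci["cx"],P[:,1]/P[:,2]*ci["fy"]+ci["cy"]]
def rectify(im,ci,cx,cy,z,half,s,yaw=0.):
    # image: up = world +x, left = +y ; s px per mm
    n=int(2*half*s); g=(np.arange(n)+.5)/s-half
    U,V=np.meshgrid(g,g); X=cx-V; Y=cy-U
    p=proj(ci,np.c_[X.ravel(),Y.ravel(),np.full(X.size,z)]).astype(np.float32)
    return cv2.remap(im,p[:,0].reshape(n,n),p[:,1].reshape(n,n),cv2.INTER_LINEAR)
E
python3 - <<'E'
from bench import arm; from h import *
im=cv2.imread("pics/top0.png"); ci=arm.camera_info("top")
hsv=cv2.cvtColor(im,cv2.COLOR_BGR2HSV)
a=cv2.resize(im[100:290,260:390],None,fx=4,fy=3.1,interpolation=cv2.INTER_CUBIC)
cv2.imwrite("pics/crop1.png",a)
m=cv2.inRange(hsv,(100,100,60),(130,255,255))
n,l,st,c=cv2.connectedComponentsWithStats(m)
for i in range(1,n):
    if st[i,4]>200: 
        cnt=cv2.findContours((l==i).astype(np.uint8),0,2)[0][0].reshape(-1,2)
        P=topl(ci,cnt,75)[:,:2].astype(np.float32); print(c[i],cv2.minAreaRect(P))
E
```

```text
[296.75 124.04] ((629.1202392578125, -129.6759490966797), (123.19780731201172, 73.5683364868164), 42.851661682128906)
[308.47 188.15] ((468.4532470703125, -158.00660705566406), (93.25151062011719, 51.19428253173828), 9.58558464050293)
[485.86 218.62] ((402.299072265625, -581.5496215820312), (128.5284881591797, 139.81033325195312), 78.61676788330078)
[312.12 251.7 ] ((318.98712158203125, -165.531982421875), (66.17265319824219, 120.32666015625), 89.4891128540039)
```

View pics/crop1.png

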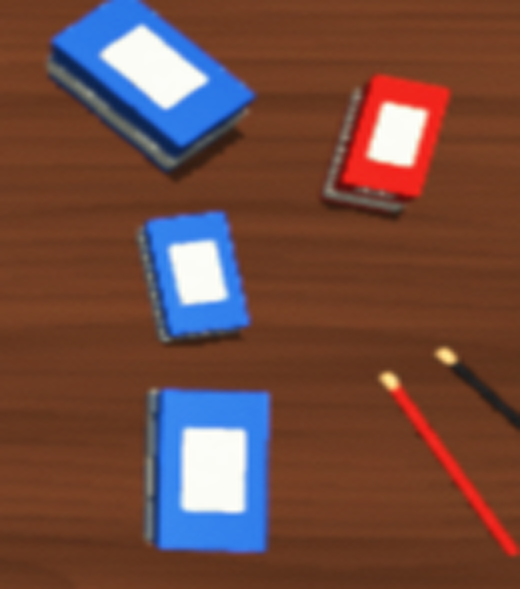

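{"name": "send_rows", "arguments": {"translation": [[48,36,-3],[48,37,-3],[48,37,-3],[48,37,-3],[48,37,-3]], "dr": [[0,0,0],[0,0,0],[0,0,0],[0,0,0],[0,0,0]], "grip": [85,85,85,85,85]}}

```text
clock: 1.38
position: [335.4, 372.8, 246.8]
ee_rot: [0.993, -0.115, 0.0, -0.0]
contact_force: [0.6, 1.4, -0.3]
gripper_width: 85.1
```

{"name": "send_rows", "arguments": {"translation": [[48,36,-3],[48,37,-3],[48,37,-3],[48,37,-3],[48,37,-3]], "dr": [[0,0,0],[0,0,0],[0,0,0],[0,0,0],[0,0,-9.9]], "grip": [85,85,85,85,85]}}

```text
clock: 2.0
position: [525.1, 141.5, 261.6]
ee_rot: [0.999, -0.032, 0.0, -0.0]
contact_force: [0.9, -0.4, 0.7]
gripper_width: 84.8
```

{"name": "send_rows", "arguments": {"translation": [[0,0,0],[0,0,0],[0,0,0],[0,0,0],[0,0,0]], "dr": [[0,0,0],[0,0,0],[0,0,0],[0,0,0],[0,0,0]], "grip": [85,85,85,85,85]}}

```text
clock: 2.62
position: [523.6, 144.0, 261.3]
ee_rot: [0.999, -0.033, 0.0, -0.0]
contact_force: [0.2, -0.9, 0.7]
gripper_width: 85.1
```

```bash
python3 - <<'E'
from bench import arm; from h import *
import pickle
s=arm.read_state(); print(s["clock"],s["position"],s["ee_rot"],s["contact_force"],s["wrist_torque"])
ci=arm.camera_info("wrist"); im=arm.get_image("wrist")[:,:,::-1].copy()
pickle.dump(ci,open("ci_w1.pkl","wb")); cv2.imwrite("pics/w1.png",im)
for t in ["bed_mid","knob_top","ring_mark","clamp"]:
    print(t,[(round(d["confidence"],2),np.array(d["xyz"])) for d in arm.place_of(t,"wrist")])
E
```

```text
2.625 [523.58 144.   261.3 ] [ 1.   -0.03  0.   -0.  ] [ 0.22 -0.94  0.66] [ 0.04 -0.   -0.  ]
bed_mid []
knob_top [(0.63, array([526.5,  70.4,  83.1]))]
ring_mark [(0.65, array([551.3,  88.9,  50.1]))]
clamp [(0.83, array([532.2, 136.7,   1.6]))]
```

View pics/w1.png

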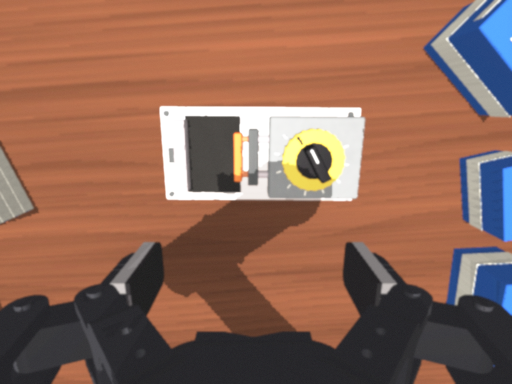

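```bash
python3 - <<'E'
from bench import arm; from h import *
import pickle
ci=pickle.load(open("ci_w1.pkl","rb")); im=cv2.imread("pics/w1.png")
def grid(r,cx,cy,half,s):
    for k in range(int((cx-half)//10*10+10),int(cx+half),10):
        v=int((cx+half-k)*s); cv2.line(r,(0,v),(8,v),(0,255,255),1); 
        if k%20==0: cv2.putText(r,str(k),(9,v+4),0,.35,(0,255,255),1)
    for k in range(int((cy-half)//10*10+10),int(cy+half),10):
        u=int((cy+half-k)*s); cv2.line(r,(u,0),(u,8),(0,255,255),1)
        if k%20==0: cv2.putText(r,str(k),(u-10,18),0,.35,(0,255,255),1)
    return r
a=grid(rectify(im,ci,532,186,12,66,4.2),532,186,66,4.2)
cv2.imwrite("pics/r_bed.png",a)
b=grid(rectify(im,ci,528,72,81,45,6),528,72,45,6); cv2.imwrite("pics/r_knob.png",b)
E
```

```text
(no output)
```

View pics/r_bed.png

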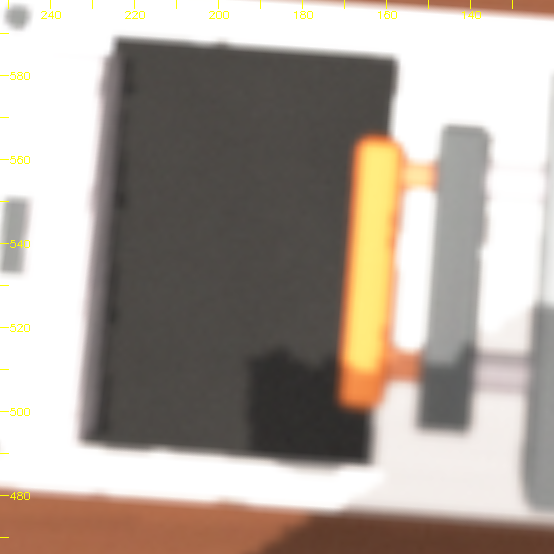

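View pics/r_knob.png

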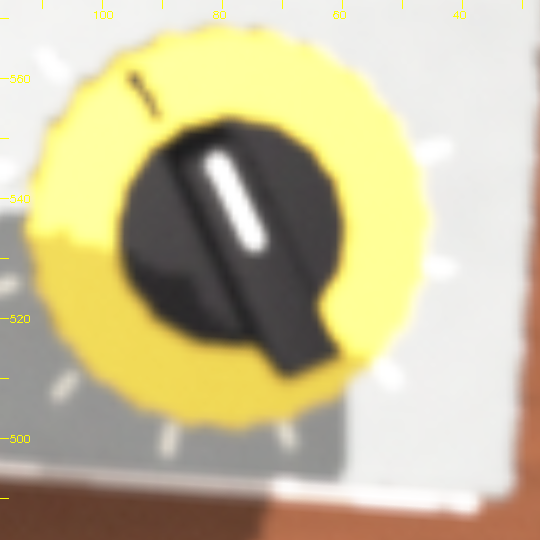

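```bash
cat >> h.py <<'E'
def rect2(im,ci,o,yaw,z,x0,x1,y0,y1,s):
    # clamp-frame rectified: up=+x, left=+y
    xs=np.arange(x1,x0,-1/s); ys=np.arange(y1,y0,-1/s)
    Y,X=np.meshgrid(ys,xs); c,sn=np.cos(yaw),np.sin(yaw)
    P=np.c_[(o[0]+c*X-sn*Y).ravel(),(o[1]+sn*X+c*Y).ravel(),np.full(X.size,z)]
    p=proj(ci,P).astype(np.float32)
    r=cv2.remap(im,p[:,0].reshape(X.shape),p[:,1].reshape(X.shape),cv2.INTER_LINEAR)
    for k in range(int(y0//10*10+10),int(y1)+1,10):
        u=int((y1-k)*s); cv2.line(r,(u,0),(u,8 if k%50 else 16),(0,0,255),1); cv2.putText(r,str(k),(u-9,26),0,.35,(0,0,255),1)
    for k in range(int(x0//10*10+10),int(x1)+1,10):
        u=int((x1-k)*s); cv2.line(r,(0,u),(8,u),(0,0,255),1); cv2.putText(r,str(k),(10,u+4),0,.35,(0,0,255),1)
    return r
E
python3 - <<'E'
from bench import arm; from h import *
import pickle
ci=pickle.load(open("ci_w1.pkl","rb")); im=cv2.imread("pics/w1.png")
yaw=np.radians(-4.2)
A=[rect2(im,ci,(539,195.5),yaw,z,-65,65,-65,65,4.2) for z in (34.5,12)]
cv2.imwrite("pics/r2.png",A[0]); cv2.imwrite("pics/r2b.png",A[1])
E
```

```text
(no output)
```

View pics/r2.png

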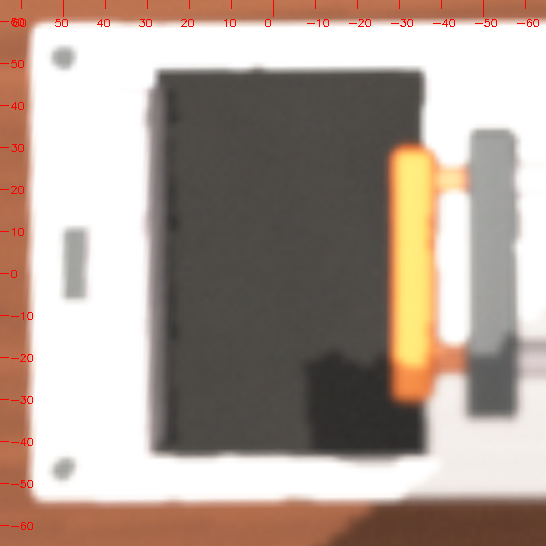

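View pics/r2b.png

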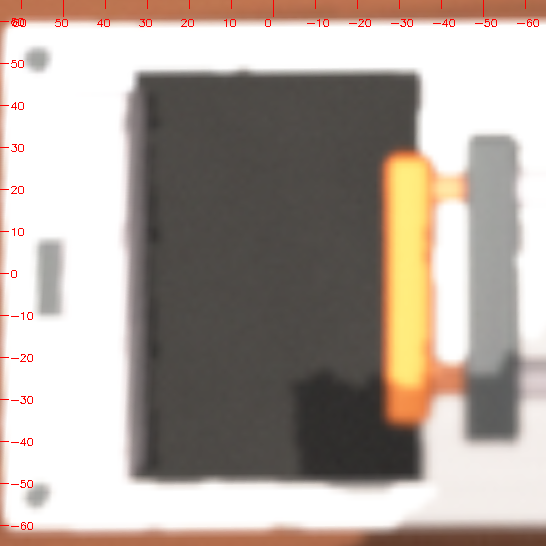

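{"name": "send_rows", "arguments": {"translation": [[-7,38,0],[-7,39,0],[-7,39,0],[-7,39,0],[-7,39,0]], "dr": [[0,0,0],[0,0,0],[0,0,0],[0,0,0],[0,0,0]], "grip": [85,85,85,85,85]}}

```text
clock: 3.5
position: [475.4, -49.1, 261.3]
ee_rot: [0.999, -0.034, 0.0, -0.0]
contact_force: [0.2, -0.6, -0.1]
gripper_width: 84.7
```

{"name": "send_rows", "arguments": {"translation": [[-7,38,0],[-6,38,0],[-6,38,0],[0,0,0],[0,0,0]], "dr": [[0,0,0],[0,0,0],[0,0,-7],[0,0,-6.5],[0,0,0]], "grip": [85,85,85,85,85]}}

```text
clock: 4.12
position: [449.0, -160.8, 261.2]
ee_rot: [0.997, 0.083, 0.0, -0.0]
contact_force: [0.2, -0.6, -0.4]
gripper_width: 84.9
```

{"name": "send_rows", "arguments": {"translation": [[0,0,0],[0,0,0],[0,0,0],[0,0,0],[0,0,0]], "dr": [[0,0,0],[0,0,0],[0,0,0],[0,0,0],[0,0,0]], "grip": [85,85,85,85,85]}}

```text
clock: 4.75
position: [449.2, -160.3, 261.1]
ee_rot: [0.996, 0.084, -0.0, -0.0]
contact_force: [0.4, -0.1, 0.1]
gripper_width: 84.8
```

```bash
python3 - <<'E'
from bench import arm; from h import *
import pickle
s=arm.read_state(); print(s["clock"],s["position"],s["ee_rot"],s["joints"])
ci=arm.camera_info("wrist"); im=arm.get_image("wrist")[:,:,::-1].copy()
pickle.dump(ci,open("ci_w2.pkl","wb")); cv2.imwrite("pics/w2.png",im)
print([(round(d["confidence"],2),np.array(d["xyz"])) for d in arm.place_of("blue_mid","wrist")])
cv2.imwrite("pics/r3.png",rect2(im,ci,(470,-160),0,75,-65,65,-65,65,4.2))
E
```

```text
4.75 [ 449.2  -160.25  261.15] [ 1.    0.08 -0.   -0.  ] [-0.    0.11 -0.29 -0.   -1.17  1.74]
[]
```

View pics/w2.png

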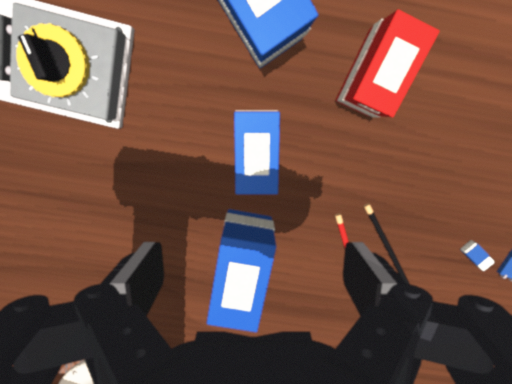

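View pics/r3.png

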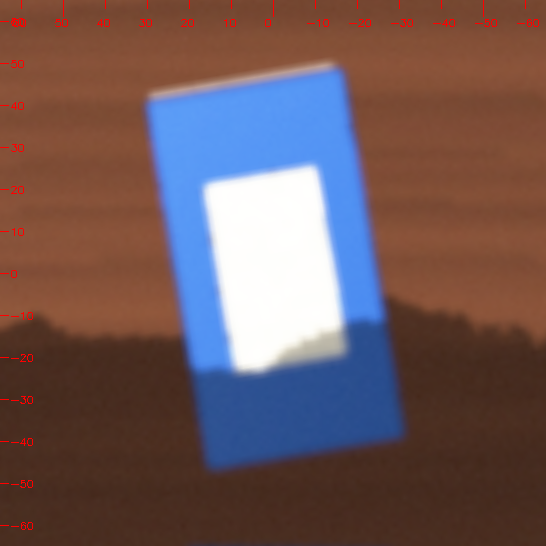

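{"name": "send_rows", "arguments": {"translation": [[21.6,4.4,30],[0,0,50],[0,0,50],[0,0,50],[0,0,25]], "dr": [[0,0,0],[0,0,0],[0,0,0],[0,0,0],[0,0,0]], "grip": [85,85,85,85,85]}}

```text
clock: 5.48
position: [469.7, -161.1, 53.6]
ee_rot: [0.997, 0.084, -0.002, -0.0]
contact_force: [0.6, -0.3, -0.1]
gripper_width: 85.0
```

{"name": "send_rows", "arguments": {"translation": [[0,0,16],[0,0,0],[0,0,0],[0,0,0],[0,0,0]], "dr": [[0,0,0],[0,0,0],[0,0,0],[0,0,0],[0,0,0]], "grip": [85,85,85,85,85]}}

```text
clock: 6.1
position: [471.6, -161.1, 40.9]
ee_rot: [0.996, 0.084, 0.001, 0.0]
contact_force: [-0.8, -0.1, -0.8]
gripper_width: 85.0
```

{"name": "send_rows", "arguments": {"translation": [[0,0,0],[0,0,0],[0,0,0],[0,0,0],[0,0,0]], "dr": [[0,0,0],[0,0,0],[0,0,0],[0,0,0],[0,0,0]], "grip": [40,40,40,40,40]}}

```text
clock: 6.72
position: [471.5, -161.1, 40.5]
ee_rot: [0.996, 0.084, 0.0, 0.0]
contact_force: [-1.2, 1.5, 4.6]
gripper_width: 47.1
```

{"name": "send_rows", "arguments": {"translation": [[0,0,0],[0,0,0],[0,0,0],[0,0,-20],[0,0,-40]], "dr": [[0,0,0],[0,0,0],[0,0,0],[0,0,0],[0,0,0]], "grip": [40,40,40,40,40]}}

```text
clock: 7.35
position: [468.8, -160.9, 98.2]
ee_rot: [0.997, 0.083, -0.003, -0.001]
contact_force: [0.9, -0.6, -1.6]
gripper_width: 47.1
```

{"name": "send_rows", "arguments": {"translation": [[0,0,-30],[10,-20,-20],[12,-34,0],[13,-36,0],[13,-36,0]], "dr": [[0,0,0],[0,0,0],[0,0,0],[0,0,0],[0,0,0]], "grip": [40,40,40,40,40]}}

```text
clock: 7.98
position: [496.5, -27.9, 149.0]
ee_rot: [0.997, 0.083, -0.001, -0.0]
contact_force: [1.1, 0.3, -1.8]
gripper_width: 47.5
```

{"name": "send_rows", "arguments": {"translation": [[13,-36,0],[13,-36,0],[13,-36,0],[13,-36,0],[13,-36,0]], "dr": [[0,0,0],[0,0,0],[0,0,0],[0,0,0],[0,0,0]], "grip": [40,40,40,40,40]}}

```text
clock: 8.6
position: [530.7, 160.3, 148.6]
ee_rot: [0.997, 0.083, -0.001, 0.0]
contact_force: [0.3, 0.1, -2.8]
gripper_width: 47.1
```

{"name": "send_rows", "arguments": {"translation": [[13.4,-34.7,0],[0,0,0],[0,0,0],[0,0,0],[0,0,0]], "dr": [[0,0,0],[0,0,6.8],[0,0,7],[0,0,0],[0,0,0]], "grip": [40,40,40,40,40]}}

```text
clock: 9.22
position: [538.6, 195.6, 149.4]
ee_rot: [0.999, -0.036, -0.001, 0.0]
contact_force: [-0.5, 0.4, -1.5]
gripper_width: 47.2
```

```bash
python3 - <<'E'
from bench import arm; from h import *
s=arm.read_state(); print(s["clock"],s["position"],s["ee_rot"],np.degrees(2*np.arcsin(s["ee_rot"][1])),s["contact_force"])
for n in ["wrist","top"]:
  im=arm.get_image(n)[:,:,::-1].copy(); cv2.imwrite(f"pics/{n}3.png",im)
E
```

```text
9.225 [538.57 195.57 149.39] [ 1.   -0.04 -0.    0.  ] -4.1212957848869225 [-0.53  0.38 -1.47]
```

View pics/wrist3.png

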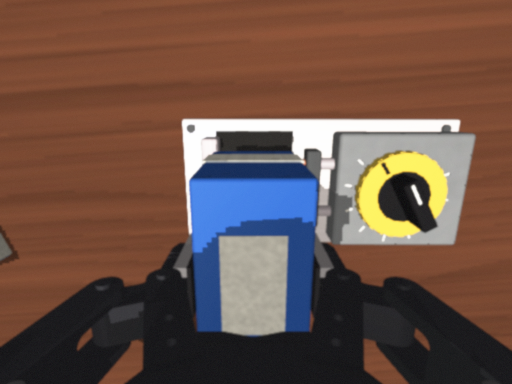

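{"name": "send_rows", "arguments": {"translation": [[0,0,30],[0,0,30],[0,0,22],[0,0,0],[0,0,0]], "dr": [[0,0,0],[0,0,0],[0,0,0],[0,0,0],[0,0,0]], "grip": [40,40,40,40,40]}}

```text
clock: 9.95
position: [539.8, 196.3, 69.2]
ee_rot: [0.999, -0.036, 0.001, -0.0]
contact_force: [1.0, -0.3, -1.4]
gripper_width: 47.1
```

```bash
python3 - <<'E'
from bench import arm; from h import *
s=arm.read_state(); print(s["clock"],s["position"],s["contact_force"])
im=arm.get_image("wrist")[:,:,::-1].copy(); im2=arm.get_image("scene")[:,:,::-1].copy()
a=cv2.resize(im[90:250,120:400],None,fx=2.6,fy=2.6,interpolation=cv2.INTER_CUBIC)
b=cv2.resize(im2[130:270,250:430],None,fx=4,fy=4,interpolation=cv2.INTER_CUBIC)
cv2.imwrite("pics/w4.png",a);cv2.imwrite("pics/s4.png",b)
E
```

```text
9.95 [539.78 196.26  69.16] [ 0.96 -0.35 -1.41]
```

View pics/w4.png

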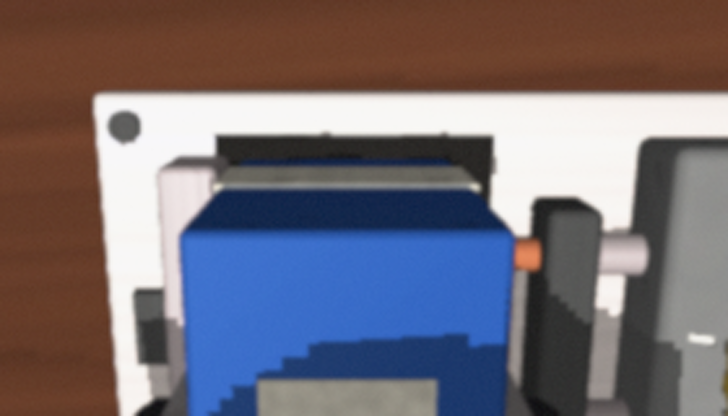

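View pics/s4.png

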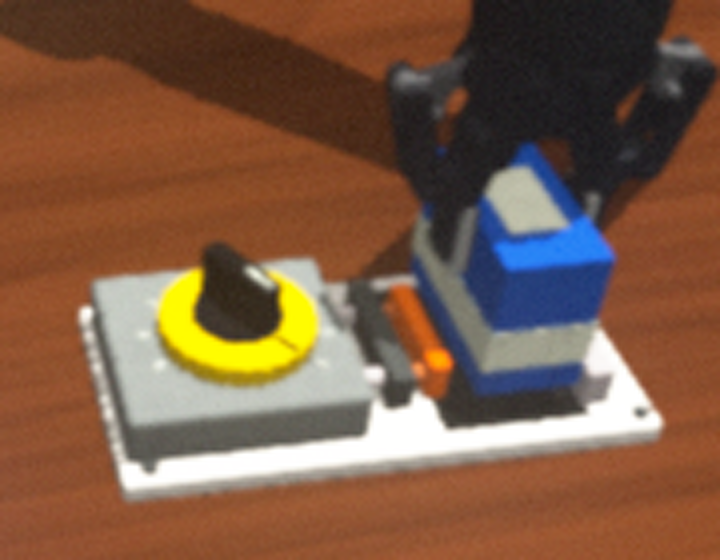

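{"name": "send_rows", "arguments": {"translation": [[0,0.4,7],[0,0,7],[0,0,0],[0,0,0],[0,0,0]], "dr": [[0,0,0],[0,0,0],[0,0,0],[0,0,0],[0,0,0]], "grip": [40,40,40,40,40]}}

```text
clock: 10.68
position: [539.1, 195.6, 54.3]
ee_rot: [0.999, -0.037, 0.0, -0.0]
contact_force: [0.2, -0.1, -1.7]
gripper_width: 47.4
```

{"name": "send_rows", "arguments": {"translation": [[0,0,0.5],[0,0,0.5],[0,0,0.5],[0,0,0],[0,0,0]], "dr": [[0,0,0],[0,0,0],[0,0,0],[0,0,0],[0,0,0]], "grip": [40,40,40,40,40]}}

```text
clock: 11.3
position: [538.9, 195.5, 52.7]
ee_rot: [0.999, -0.037, -0.0, 0.0]
contact_force: [0.6, 0.1, -2.8]
gripper_width: 47.3
```

{"name": "send_rows", "arguments": {"translation": [[0,0,0.4],[0,0,0],[0,0,0.4],[0,0,0],[0,0,0]], "dr": [[0,0,0],[0,0,0],[0,0,0],[0,0,0],[0,0,0]], "grip": [40,40,40,40,40]}}

```text
clock: 11.92
position: [539.0, 195.6, 52.5]
ee_rot: [0.999, -0.036, 0.0, -0.0]
contact_force: [-2.7, -0.1, 4.4]
gripper_width: 47.3
```

{"name": "send_rows", "arguments": {"translation": [[0,0,0],[0,0,0],[0,0,0],[0,0,0],[0,0,0]], "dr": [[0,0,0],[0,0,0],[0,0,0],[0,0,0],[0,0,0]], "grip": [55,70,70,70,70]}}

```text
clock: 12.55
position: [539.0, 195.5, 51.8]
ee_rot: [0.999, -0.037, 0.0, -0.0]
contact_force: [-0.9, 0.6, 0.3]
gripper_width: 69.9
```

{"name": "send_rows", "arguments": {"translation": [[0,0,-10],[0,0,-30],[0,0,-50],[0,0,-50],[0,0,0]], "dr": [[0,0,0],[0,0,0],[0,0,0],[0,0,0],[0,0,0]], "grip": [70,70,70,70,70]}}

```text
clock: 13.18
position: [541.5, 196.9, 197.8]
ee_rot: [0.999, -0.036, 0.005, -0.003]
contact_force: [0.0, -0.2, 0.3]
gripper_width: 70.0
```

{"name": "send_rows", "arguments": {"translation": [[-5,20,-10],[-5,20,-15],[-10,0,0],[0,0,0],[0,0,0]], "dr": [[0,0,0],[0,0,0],[0,0,0],[0,0,0],[0,0,0]], "grip": [70,70,70,70,70]}}

```text
clock: 13.8
position: [515.9, 157.1, 216.5]
ee_rot: [0.999, -0.036, -0.0, 0.0]
contact_force: [-0.4, -0.0, 0.8]
gripper_width: 69.7
```

```bash
python3 - <<'E'
from bench import arm; from h import *
import pickle
s=arm.read_state(); print(s["clock"],s["position"],s["ee_rot"],s["contact_force"])
ci=arm.camera_info("wrist"); im=arm.get_image("wrist")[:,:,::-1].copy()
pickle.dump(ci,open("ci_w5.pkl","wb")); cv2.imwrite("pics/w5.png",im)
y=np.radians(-4.2)
cv2.imwrite("pics/r5.png",rect2(im,ci,(539,195.5),y,87,-65,65,-65,65,4.2))
cv2.imwrite("pics/r5k.png",rect2(im,ci,(531,74),0,81,-45,45,-45,45,6))
E
```

```text
13.8 [515.9  157.14 216.51] [ 1.   -0.04 -0.    0.  ] [-0.43 -0.02  0.78]
```

View pics/w5.png

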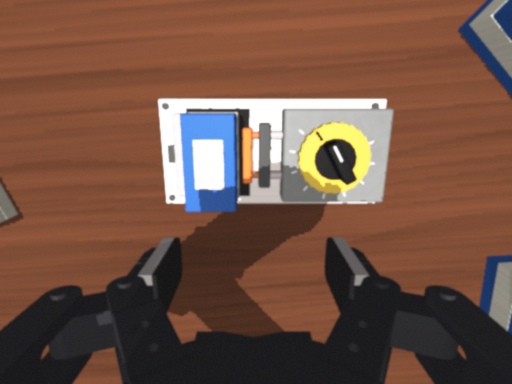

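View pics/r5.png

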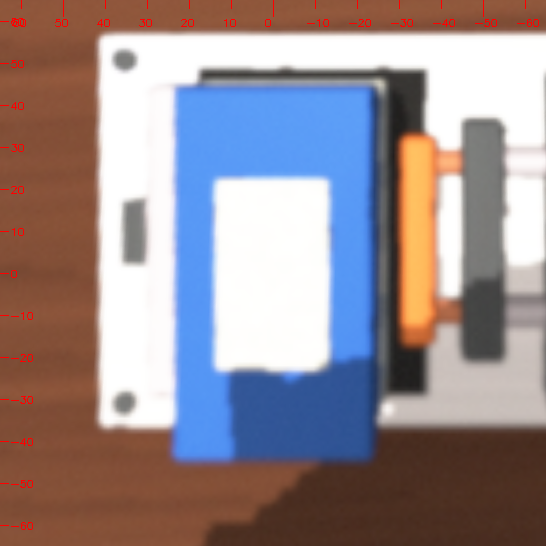

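View pics/r5k.png

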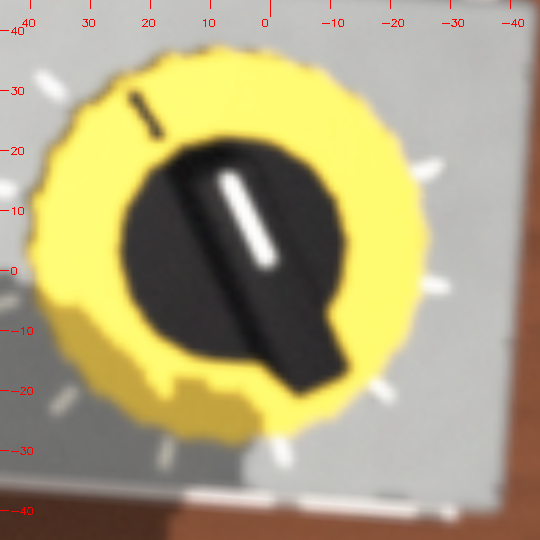

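{"name": "send_rows", "arguments": {"translation": [[10,41,0],[10.9,40.8,0],[0,0,0],[0,0,0],[0,0,0]], "dr": [[0,0,0],[0,0,0],[0,0,-9.9],[0,0,-9.9],[0,0,-9.8]], "grip": [50,50,50,50,50]}}

```text
clock: 14.48
position: [531.1, 74.0, 216.3]
ee_rot: [0.975, 0.223, -0.0, 0.0]
contact_force: [-0.2, -0.4, -0.0]
gripper_width: 49.9
```

{"name": "send_rows", "arguments": {"translation": [[0,0,40],[0,0,40],[0,0,20],[0,0,0],[0,0,0]], "dr": [[0,0,0],[0,0,0],[0,0,0],[0,0,0],[0,0,0]], "grip": [40,40,40,40,40]}}

```text
clock: 15.1
position: [531.8, 74.4, 117.6]
ee_rot: [0.975, 0.22, 0.001, 0.0]
contact_force: [0.2, 0.3, 0.3]
gripper_width: 39.9
```

```bash
python3 - <<'E'
from bench import arm; from h import *
import pickle
s=arm.read_state(); print(s["clock"],s["position"],np.degrees(2*np.arcsin(s["ee_rot"][1])),s["contact_force"],s["wrist_torque"],s["joints"],s["gripper_width"])
im=arm.get_image("wrist")[:,:,::-1].copy(); cv2.imwrite("pics/w6.png",im)
E
```

```text
15.1 [531.81  74.37 117.62] 25.442726086372623 [0.25 0.27 0.3 ] [-0.01  0.02  0.05] [ 0.44  0.35 -0.36  0.   -0.86  1.57] 39.86816606446867
```

View pics/w6.png

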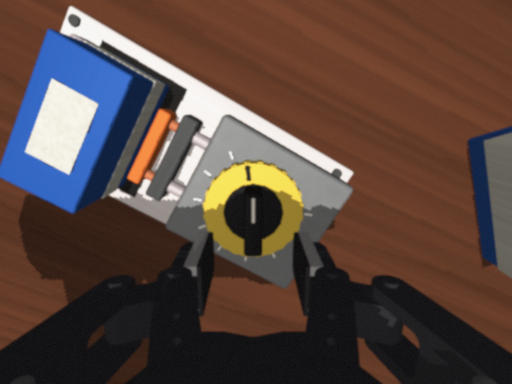

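{"name": "send_rows", "arguments": {"translation": [[0,0,25],[0,0,20],[0,0,10],[0,0,3],[0,0,0]], "dr": [[0,0,0],[0,0,0],[0,0,0],[0,0,0],[0,0,0]], "grip": [40,40,40,40,40]}}

```text
clock: 15.78
position: [531.5, 74.2, 59.5]
ee_rot: [0.976, 0.22, 0.001, -0.0]
contact_force: [0.7, -0.0, 0.6]
gripper_width: 40.0
```

{"name": "send_rows", "arguments": {"translation": [[0,0,0],[0,0,0],[0,0,0],[0,0,0],[0,0,0]], "dr": [[0,0,0],[0,0,0],[0,0,0],[0,0,0],[0,0,0]], "grip": [40,40,40,40,40]}}

```text
clock: 16.4
position: [530.9, 74.0, 58.9]
ee_rot: [0.976, 0.22, 0.0, 0.0]
contact_force: [0.5, -0.5, 1.1]
gripper_width: 40.4
```

{"name": "send_rows", "arguments": {"translation": [[0,0,0],[0,0,0],[0,0,0],[0,0,0],[0,0,0]], "dr": [[0,0,0],[0,0,0],[0,0,0],[0,0,0],[0,0,0]], "grip": [5,5,5,5,5]}}

```text
clock: 17.02
position: [530.9, 74.0, 59.0]
ee_rot: [0.976, 0.22, 0.0, -0.0]
contact_force: [-0.4, 0.2, 1.8]
gripper_width: 10.5
```

```bash
cat > st.py <<'E'
from bench import arm; from h import *
s=arm.read_state(); q=s["ee_rot"]; print(round(s["clock"],2),s["position"],"yaw",round(np.degrees(2*np.arctan2(q[1],q[0])),2),"F",s["contact_force"],"T",np.round(s["wrist_torque"],3),"w",round(s["gripper_width"],1))
E
python3 st.py
```

```text
17.02 [530.91  73.99  59.  ] yaw 25.4 F [-0.42  0.18  1.83] T [ 0.04  0.27 -0.15] w 10.5
```

{"name": "send_rows", "arguments": {"translation": [[0,0,0],[0,0,0],[0,0,0],[0,0,0],[0,0,0]], "dr": [[0,0,3],[0,0,3],[0,0,2],[0,0,1],[0,0,1]], "grip": [5,5,5,5,5]}}

```text
clock: 17.65
position: [531.0, 73.7, 59.0]
ee_rot: [0.991, 0.134, 0.0, 0.0]
contact_force: [-0.5, -2.9, 2.6]
gripper_width: 10.9
```

```bash
python3 st.py
```

```text
17.65 [531.04  73.69  59.  ] yaw 15.39 F [-0.52 -2.94  2.64] T [-0.9  -0.04  0.31] w 10.9
```

{"name": "send_rows", "arguments": {"translation": [[0,0,0],[0,0,0],[0,0,0],[0,0,0],[0,0,0]], "dr": [[0,0,2],[0,0,2],[0,0,2],[0,0,1],[0,0,1]], "grip": [5,5,5,5,5]}}

```text
clock: 18.27
position: [531.1, 73.4, 59.0]
ee_rot: [0.998, 0.064, 0.0, 0.0]
contact_force: [0.0, -5.7, 2.7]
gripper_width: 10.8
```

```bash
python3 st.py
```

```text
18.27 [531.09  73.44  58.99] yaw 7.32 F [ 0.01 -5.7   2.74] T [-1.76 -0.34  0.24] w 10.8
```

{"name": "send_rows", "arguments": {"translation": [[0,0,0],[0,0,0],[0,0,0],[0,0,0],[0,0,0]], "dr": [[0,0,1],[0,0,1],[0,0,1],[0,0,1],[0,0,1]], "grip": [5,5,5,5,5]}}

```text
clock: 18.9
position: [531.1, 73.2, 59.0]
ee_rot: [1.0, 0.02, -0.0, 0.001]
contact_force: [0.4, -6.7, 2.6]
gripper_width: 10.9
```

```bash
python3 st.py
```

```text
18.9 [531.08  73.23  58.99] yaw 2.32 F [ 0.43 -6.7   2.55] T [-1.88 -0.43  0.31] w 10.9
```

{"name": "send_rows", "arguments": {"translation": [[0,0,0],[0,0,0],[0,0,0],[0,0,0],[0,0,0]], "dr": [[0,0,1],[0,0,1],[0,0,1],[0,0,1],[0,0,1]], "grip": [5,5,5,5,5]}}

```text
clock: 19.52
position: [531.1, 73.0, 59.0]
ee_rot: [1.0, -0.023, -0.0, 0.001]
contact_force: [1.6, -8.7, 3.5]
gripper_width: 11.0
```

```bash
python3 st.py
```

```text
19.52 [531.08  73.04  58.97] yaw -2.68 F [ 1.63 -8.74  3.46] T [-2.12 -0.54  0.31] w 11.0
```

{"name": "send_rows", "arguments": {"translation": [[0,0.5,0],[0,0.5,0],[0,0,0],[0,0,0],[0,0,0]], "dr": [[0,0,0],[0,0,0],[0,0,1],[0,0,1],[0,0,1]], "grip": [5,5,5,5,5]}}

```text
clock: 20.15
position: [531.1, 72.9, 59.0]
ee_rot: [0.999, -0.049, 0.0, 0.0]
contact_force: [1.4, -5.7, 2.5]
gripper_width: 10.8
```

```bash
python3 st.py
```

```text
20.15 [531.09  72.89  58.96] yaw -5.65 F [ 1.39 -5.73  2.53] T [-1.51 -0.43  0.26] w 10.8
```

{"name": "send_rows", "arguments": {"translation": [[0,0,0],[0,0,0],[0,0,0],[0,0,0],[0,0,0]], "dr": [[0,0,1],[0,0,1],[0,0,0],[0,0,0],[0,0,0]], "grip": [5,5,5,5,5]}}

```text
clock: 20.78
position: [531.1, 72.8, 59.0]
ee_rot: [0.998, -0.067, 0.0, 0.0]
contact_force: [2.0, -6.1, 3.7]
gripper_width: 10.7
```

```bash
python3 st.py; python3 - <<'E'
from bench import arm; from h import *
im=arm.get_image("wrist")[:,:,::-1].copy(); cv2.imwrite("pics/w7.png",im)
im2=arm.get_image("scene")[:,:,::-1].copy();b=cv2.resize(im2[130:270,250:430],None,fx=4,fy=4,interpolation=cv2.INTER_CUBIC);cv2.imwrite("pics/s7.png",b)
E
python3 st.py
```

```text
20.77 [531.09  72.81  58.99] yaw -7.65 F [ 1.97 -6.07  3.68] T [-1.54 -0.41  0.2 ] w 10.7
20.88 [531.07  72.8   58.95] yaw -7.65 F [ 2.12 -5.25  3.22] T [-1.55 -0.38  0.2 ] w 11.0
```

View pics/w7.png

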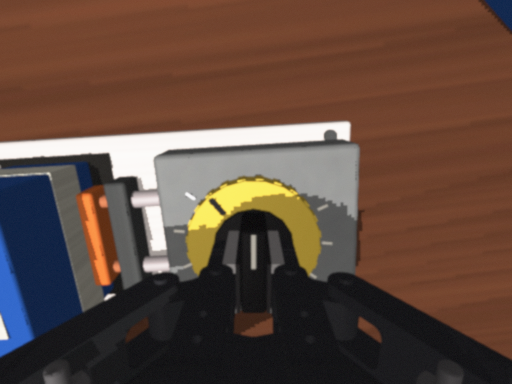

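View pics/s7.png

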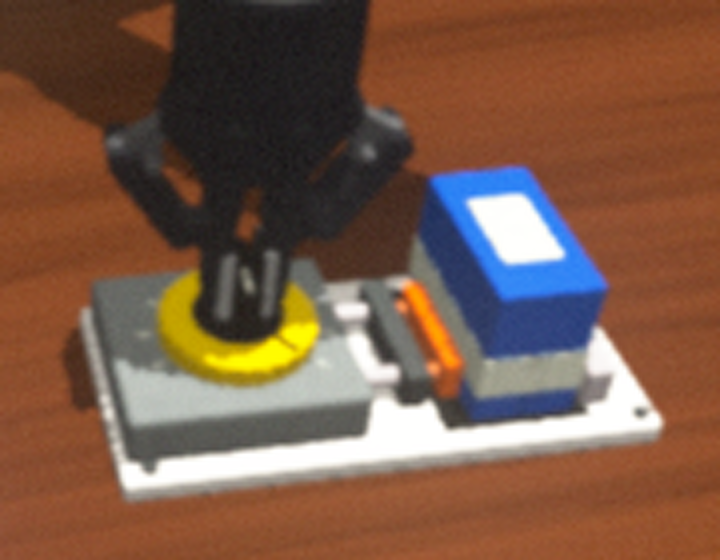

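{"name": "send_rows", "arguments": {"translation": [[0,0.6,0],[0,0,0],[0,0,0],[0,0,0],[0,0,0]], "dr": [[0,0,1],[0,0,1],[0,0,1],[0,0,1],[0,0,1]], "grip": [5,5,5,5,5]}}

```text
clock: 21.5
position: [531.1, 72.6, 59.0]
ee_rot: [0.994, -0.11, 0.0, -0.0]
contact_force: [1.1, -3.5, 3.0]
gripper_width: 10.8
```

```bash
python3 st.py
```

```text
21.5 [531.05  72.57  58.99] yaw -12.65 F [ 1.14 -3.5   2.97] T [-0.79 -0.4   0.25] w 10.8
```

{"name": "send_rows", "arguments": {"translation": [[0,0,0],[0,0,0],[0,0,0],[0,0,0],[0,0,0]], "dr": [[0,0,0],[0,0,0],[0,0,1],[0,0,1],[0,0,1]], "grip": [5,5,5,5,5]}}

```text
clock: 22.12
position: [531.0, 72.4, 59.0]
ee_rot: [0.991, -0.136, 0.0, -0.0]
contact_force: [2.5, -3.0, 4.3]
gripper_width: 10.8
```

```bash
python3 st.py
```

```text
22.12 [531.01  72.44  58.96] yaw -15.65 F [ 2.54 -2.97  4.34] T [-0.73 -0.54  0.27] w 10.8
```

{"name": "send_rows", "arguments": {"translation": [[0,0,0],[0,0,0],[0,0,0],[0,0,0],[0,0,0]], "dr": [[0,0,0],[0,0,0],[0,0,0],[0,0,1],[0,0,1]], "grip": [5,5,5,5,5]}}

```text
clock: 22.75
position: [531.0, 72.4, 59.0]
ee_rot: [0.988, -0.153, 0.0, 0.0]
contact_force: [3.5, -3.1, 5.4]
gripper_width: 11.4
```

```bash
python3 st.py
```

```text
22.75 [530.99  72.37  58.98] yaw -17.64 F [ 3.45 -3.08  5.37] T [-0.85 -0.75  0.22] w 11.4
```

{"name": "send_rows", "arguments": {"translation": [[0,0,0],[0,0,0],[0,0,0],[0,0,0],[0,0,0]], "dr": [[0,0,0],[0,0,0],[0,0,0],[0,0,1],[0,0,1]], "grip": [5,5,5,5,5]}}

```text
clock: 23.38
position: [530.9, 72.3, 58.9]
ee_rot: [0.985, -0.17, 0.0, 0.0]
contact_force: [2.6, -3.7, 5.6]
gripper_width: 10.4
```

```bash
python3 st.py;  python3 - <<'E'
from bench import arm; from h import *
im=arm.get_image("wrist")[:,:,::-1].copy(); cv2.imwrite("pics/w8.png",im)
im2=arm.get_image("scene")[:,:,::-1].copy();b=cv2.resize(im2[130:270,250:430],None,fx=4,fy=4,interpolation=cv2.INTER_CUBIC);cv2.imwrite("pics/s8.png",b)
E
python3 st.py
```

```text
23.38 [530.92  72.3   58.94] yaw -19.62 F [ 2.56 -3.73  5.61] T [-1.09 -0.8   0.23] w 10.4
23.48 [530.95  72.29  58.95] yaw -19.62 F [ 2.86 -4.1   4.91] T [-1.02 -0.84  0.19] w 11.0
```

View pics/w8.png

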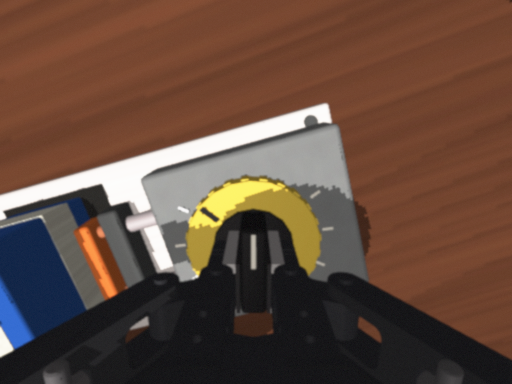

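View pics/s8.png

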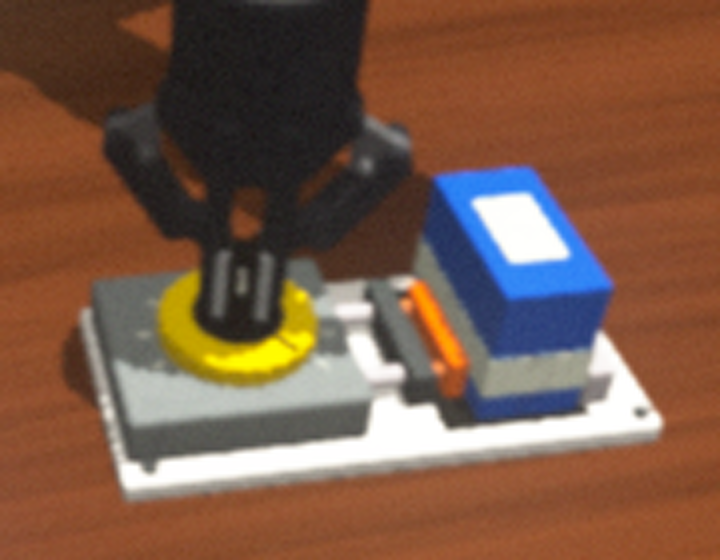

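{"name": "send_rows", "arguments": {"translation": [[0.4,0.4,0],[0,0,0],[0,0,0],[0,0,0],[0,0,0]], "dr": [[0,0,0],[0,0,0],[0,0,1],[0,0,1],[0,0,1]], "grip": [5,5,5,5,5]}}

```text
clock: 24.1
position: [530.9, 72.2, 59.0]
ee_rot: [0.981, -0.196, -0.0, -0.0]
contact_force: [1.5, -1.7, 5.7]
gripper_width: 10.6
```

```bash
python3 st.py
```

```text
24.1 [530.93  72.16  58.96] yaw -22.62 F [ 1.47 -1.66  5.7 ] T [-0.52 -0.4   0.32] w 10.6
```

{"name": "send_rows", "arguments": {"translation": [[0,0,0],[0,0,0],[0,0,0],[0,0,0],[0,0,0]], "dr": [[0,0,0],[0,0,0],[0,0,0],[0,0,1],[0,0,1]], "grip": [5,5,5,5,5]}}

```text
clock: 24.72
position: [530.9, 72.1, 59.0]
ee_rot: [0.977, -0.213, -0.0, -0.0]
contact_force: [1.7, -2.2, 6.0]
gripper_width: 10.8
```

```bash
python3 st.py
```

```text
24.73 [530.88  72.1   58.96] yaw -24.62 F [ 1.65 -2.22  5.99] T [-0.53 -0.49  0.3 ] w 10.8
```

{"name": "send_rows", "arguments": {"translation": [[0,0,0],[0,0,0],[0,0,0],[0,0,0],[0,0,0]], "dr": [[0,0,0],[0,0,0],[0,0,0],[0,0,1],[0,0,1]], "grip": [5,5,5,5,5]}}

```text
clock: 25.35
position: [530.9, 72.0, 58.9]
ee_rot: [0.973, -0.23, -0.0, 0.0]
contact_force: [1.3, -1.3, 6.6]
gripper_width: 11.4
```

```bash
python3 st.py
```

```text
25.35 [530.85  72.03  58.94] yaw -26.62 F [ 1.28 -1.27  6.62] T [-0.62 -0.54  0.32] w 11.4
```

{"name": "send_rows", "arguments": {"translation": [[0,0,0],[0,0,0],[0,0,0],[0,0,0],[0,0,0]], "dr": [[0,0,0],[0,0,0],[0,0,0],[0,0,1],[0,0,1]], "grip": [5,5,5,5,5]}}

```text
clock: 25.98
position: [530.8, 72.0, 59.0]
ee_rot: [0.969, -0.247, -0.0, 0.0]
contact_force: [1.7, -2.4, 5.5]
gripper_width: 10.9
```

```bash
python3 st.py;  python3 - <<'E'
from bench import arm; from h import *
im=arm.get_image("top")[:,:,::-1].copy(); cv2.imwrite("pics/t9.png",im)
im2=arm.get_image("scene")[:,:,::-1].copy();b=cv2.resize(im2[130:270,250:430],None,fx=4,fy=4,interpolation=cv2.INTER_CUBIC);cv2.imwrite("pics/s9.png",b)
a=cv2.imread("pics/s8.png"); a0=cv2.imread("pics/s7.png")
cv2.imwrite("pics/cmp.png",np.vstack([x[150:440,340:720] for x in (a0,b)]))
E
python3 st.py
```

```text
25.98 [530.82  71.96  58.95] yaw -28.62 F [ 1.67 -2.42  5.53] T [-0.7  -0.45  0.29] w 10.9
26.07 [530.82  71.96  58.97] yaw -28.62 F [ 0.83 -1.98  6.11] T [-0.69 -0.46  0.18] w 10.6
```

View pics/cmp.png

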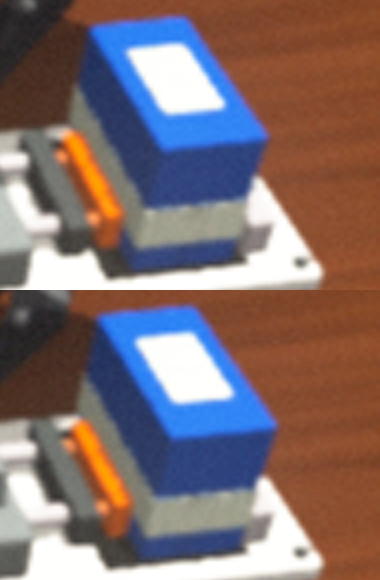

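```bash
cat > trk.py <<'E'
from bench import arm; from h import *
import sys,glob
s=arm.read_state(); q=s["ee_rot"]; print(round(s["clock"],2),s["position"],"yaw",round(np.degrees(2*np.arctan2(q[1],q[0])),2),"F",s["contact_force"],"T",np.round(s["wrist_torque"],3))
b=arm.get_image("scene")[:,:,::-1].copy(); cv2.imwrite(f"pics/full_{s['clock']:.2f}.png",b)
b=cv2.resize(b[130:270,250:430],None,fx=4,fy=4,interpolation=cv2.INTER_CUBIC)
ref=cv2.imread("pics/s9.png")
# carton top-right region template from s9
def tr(img,x0,x1,y0,y1):
    t=ref[y0:y1,x0:x1]; m=16; w=img[y0-m:y1+m,x0-m:x1+m]
    r=cv2.matchTemplate(w,t,cv2.TM_CCOEFF_NORMED); _,v,_,(px,py)=cv2.minMaxLoc(r)
    f=lambda a,b,c:0.5*(a-c)/(a-2*b+c)
    dx=px-m+(f(*r[py,px-1:px+2]) if 0<px<2*m else 0); dy=py-m+(f(*r[py-1:py+2,px]) if 0<py<2*m else 0)
    return round(float(dx),2),round(float(dy),2),round(v,3)
print("carton",tr(b,460,640,210,300),"label",tr(b,465,585,175,270))
E
python3 - <<'E'
exec(open('trk.py').read().split("s=arm")[0])
src=open('trk.py').read(); i=src.index("def tr"); j=src.index('print("carton')
ref=cv2.imread("pics/s9.png"); exec(src[i:j])
for n in ("s7","s8","s9"):
    b=cv2.imread(f"pics/{n}.png"); print(n,tr(b,460,640,210,300),tr(b,465,585,175,270))
E
```

```text
s7 (-8.91, 0.87, 0.999) (-8.78, 0.79, 0.999)
s8 (-3.83, 0.12, 0.999) (-3.79, 0.15, 0.999)
s9 (0.0, 0.0, 1.0) (0.0, 0.0, 1.0)
```

{"name": "send_rows", "arguments": {"translation": [[0,0,0],[0,0,0],[0,0,0],[0,0,0],[0,0,0]], "dr": [[0,0,0],[0,0,0],[0,0,0],[0,0,1],[0,0,1]], "grip": [5,5,5,5,5]}}

```text
clock: 26.7
position: [530.8, 71.9, 59.0]
ee_rot: [0.965, -0.264, -0.0, 0.0]
contact_force: [1.5, -2.6, 6.1]
gripper_width: 10.8
```

```bash
python3 trk.py
```

```text
26.7 [530.77  71.87  58.96] yaw -30.61 F [ 1.52 -2.56  6.09] T [-0.75 -0.48  0.29]
carton (0.02, -0.0, 1.0) label (0.02, -0.0, 1.0)
```

{"name": "send_rows", "arguments": {"translation": [[0,0,0],[0,0,0],[0,0,0],[0,0,0],[0,0,0]], "dr": [[0,0,0],[0,0,0],[0,0,0],[0,0,1],[0,0,1]], "grip": [5,5,5,5,5]}}

```text
clock: 27.38
position: [530.7, 71.8, 59.0]
ee_rot: [0.96, -0.281, -0.0, 0.0]
contact_force: [1.8, -2.4, 5.9]
gripper_width: 10.5
```

```bash
python3 trk.py
```

```text
27.38 [530.74  71.82  58.96] yaw -32.61 F [ 1.83 -2.39  5.93] T [-0.82 -0.51  0.42]
carton (0.04, -0.01, 1.0) label (0.04, -0.02, 1.0)
```

{"name": "send_rows", "arguments": {"translation": [[0,0,0],[0,0,0],[0,0,0],[0,0,0],[0,0,0]], "dr": [[0,0,0],[0,0,0],[0,0,0],[0,0,1],[0,0,1]], "grip": [5,5,5,5,5]}}

```text
clock: 28.05
position: [530.7, 71.7, 58.9]
ee_rot: [0.955, -0.297, -0.0, 0.0]
contact_force: [1.4, -2.3, 6.4]
gripper_width: 10.8
```

```bash
python3 trk.py
```

```text
28.05 [530.67  71.74  58.93] yaw -34.59 F [ 1.37 -2.3   6.41] T [-0.87 -0.44  0.41]
carton (0.05, -0.02, 1.0) label (0.05, -0.03, 1.0)
```

{"name": "send_rows", "arguments": {"translation": [[0,0,0],[0,0,0],[0,0,0],[0,0,0],[0,0,0]], "dr": [[0,0,0],[0,0,0],[0,0,0],[0,0,0],[0,0,0]], "grip": [20,40,40,40,40]}}

```text
clock: 28.72
position: [530.9, 71.9, 58.7]
ee_rot: [0.955, -0.297, -0.0, 0.0]
contact_force: [-0.8, -0.1, 0.7]
gripper_width: 39.9
```

{"name": "send_rows", "arguments": {"translation": [[0,0,-10],[0,0,-30],[0,0,-50],[0,0,-50],[0,0,-10]], "dr": [[0,0,0],[0,0,0],[0,0,0],[0,0,0],[0,0,0]], "grip": [40,40,40,40,40]}}

```text
clock: 29.35
position: [533.0, 72.5, 213.9]
ee_rot: [0.955, -0.297, 0.004, -0.003]
contact_force: [-0.5, 0.1, -0.2]
gripper_width: 40.2
```

{"name": "send_rows", "arguments": {"translation": [[-20,0,0],[-20,0,0],[0,0,0],[0,0,0],[0,0,0]], "dr": [[0,0,-10],[0,0,-10],[0,0,-10],[0,0,0],[0,0,0]], "grip": [60,60,60,60,60]}}

```text
clock: 29.98
position: [496.3, 91.4, 208.7]
ee_rot: [0.999, -0.041, -0.0, 0.0]
contact_force: [-0.8, 1.1, -0.5]
gripper_width: 60.1
```

```bash
python3 trk.py; python3 - <<'E'
from bench import arm; from h import *
ci=arm.camera_info("wrist"); im=arm.get_image("wrist")[:,:,::-1].copy(); cv2.imwrite("pics/w10.png",im)
cv2.imwrite("pics/r10k.png",rect2(im,ci,(531,74),0,52,-45,45,-45,45,6))
y=np.radians(-4.2)
cv2.imwrite("pics/r10.png",rect2(im,ci,(539,195.5),y,87,-65,65,-65,65,4.2))
im=cv2.imread("pics/w5.png"); import pickle; ci=pickle.load(open("ci_w5.pkl","rb"))
cv2.imwrite("pics/r5k52.png",rect2(im,ci,(531,74),0,52,-45,45,-45,45,6))
a=cv2.imread("pics/r5k52.png");b=cv2.imread("pics/r10k.png"); cv2.imwrite("pics/ring.png",cv2.resize(np.hstack([a,b]),None,fx=.7,fy=.7))
E
```

```text
29.98 [496.32  91.44 208.69] yaw -4.75 F [-0.8   1.11 -0.47] T [-0.02 -0.03  0.04]
carton (0.04, -0.05, 0.999) label (0.04, -0.02, 1.0)
```

View pics/r10.png

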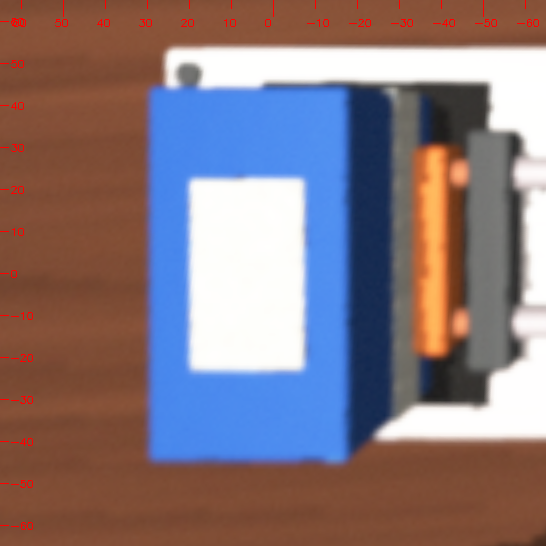

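View pics/ring.png

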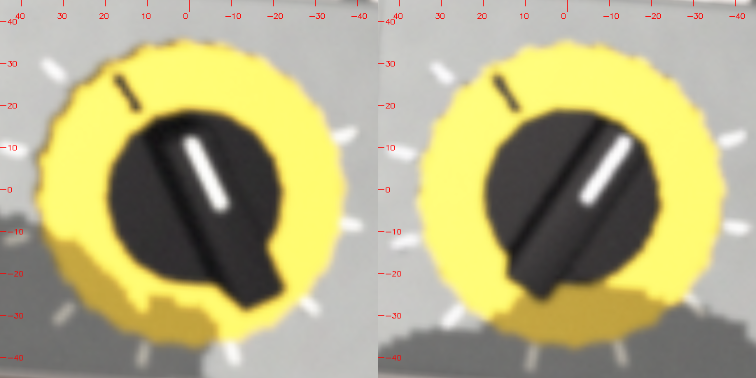

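```bash
python3 -c "
from bench import arm
print(arm.job_done())"
```

```text
the job is handed in; nothing more can be done
None
```

The blue carton is standing clamped in the labelling clamp at an estimated 10 N, and I handed the job in at about 30 s of the 64 s. `job_done()` gives no verdict, so the result rests on my own checks.

- **Carton choice:** I took the smallest of the three blue cartons. It measured about 90 × 48 mm in the wrist camera. I stood it squared and centred on the bed, with roughly 4.5 mm free on each side, and let go.
- **Clamping:** I turned only the inner knob clockwise, about 60° in total. The scene camera showed the carton stop against the fence at a tool yaw of about −28.7°. I turned about 5.9° further, which works out at about 10 N on the spring. The torque rose from about 0.30 to about 0.41 N·m, also about 10 N. Then I let go.
- **Last checks:**
  - The carton is square to the clamp, about 5.5 mm towards the fence and centred along it. It did not move when I released the knob.
  - The ring mark is unmoved.
  - The gripper is clear of everything.

I went nowhere near the red carton but did not re-measure it at the end. No check failed. The knob's axis was about 2 mm off my first estimate, so I re-centred the tool while turning. The side load stayed below 9 N.

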